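Shut and lock the contact grill on the repair bench

TASK

The repaired contact grill on the bench stands open: push its lid down with the fingertips until it is fully shut, and then push the sliding lock on its front ledge all the way across so that it holds the lid. Only push, do not grip or lift anything; leave the grill standing where it is and do not disturb the things lying round it.

Things in the scene. Friction and masses are not known exactly. Their poses are not given: they have to be found in the camera images.
- grill: Contact grill standing loose on rubber feet, about 3.5 kg (pushes over about 15 N may shift it). Origin on the bench under it, z up, front -x, hinge side +x. Black base 240 x 280 x 66 mm high (x and y centred) with a ribbed plate on top; a ledge along its whole front (x -178 to -120 mm, top 52 mm above the bench) carries the sliding lock near its +y end.
- hinge (a point): Middle of the lid's hinge line, at the rear of the grill (+112 mm in x, 78 mm above the bench). The line runs along the grill's y; axes as the grill's.
- lid (a joint): Angle of the lid in rad: 0 is fully shut (level), it grows as the lid opens, up to 1.6. The hinge is stiff: the lid stays at any angle where it is left and needs only a light push to shut (under 5 N near its front edge). Shut means under 0.035.
- lid_front (a point): Middle of the upper front edge of the lid, moving with it (x to the hinge, z out of the outer face). Flat steel lid 240 mm front to back, 280 mm wide, 30 mm thick; its smooth outer face is on top when shut, 108 mm above the bench and 30 mm above the hinge line; the front edge is 232 mm from the hinge line.
- lid_handle (a point): Middle of the bar handle on the lid's front, moving with the lid (axes of the lid): black bar 16 mm thick, 116 mm wide (grill y -98 to +18 mm), standing out 38 mm from the front edge; 93 mm above the bench when shut. Beside it a steel tongue 20 mm wide (grill y 42 to 62 mm) comes down over the ledge.
- bolt (a joint): Travel of the sliding lock in m: 0 is open (at the outer, +y end of the ledge), 0.040 is fully locked; it grows as the lock is pushed towards the grill's -y. It slides stiffly (about 2 N) and stays where it is left. Locked means over 0.034.
- bolt_tab (a point): Centre of the sliding lock's thumb tab: aluminium block 18 x 18 mm, 30 mm tall (52 to 82 mm above the bench), moving with the lock; in the grill's frame at x -152 mm, y +125 mm when open, +85 mm when locked. A flat steel nose 30 mm long on its -y side slides over the lid's tongue. The space on its +y side is free for a finger. Axes as the grill's.
- spool: Bystander: aluminium solder spool standing on end, diameter 56 mm, 50 mm tall; origin at the centre of its underside.
- jar: Bystander: glass jar with a dark lid, diameter 60 mm, 85 mm tall; origin at the centre of its underside.
- screwdriver: Bystander: screwdriver lying flat, 190 mm long, red handle; origin at its middle, near the bench.
- meter: Bystander: grey multimeter lying flat, 75 x 140 x 34 mm; origin at the centre of its underside.

How it is judged:
By the outcome, as a careful person would: the job done as asked, in the order asked, and still so for the second after the job is handed in, with the robot touching nothing.
It also fails if it takes over 48 s, if anything falls off the work surface, if the arm or the gripper's body presses on something with over 40 N, if the wrist force passes 120 N, or if a joint passes its speed limit or range.

ROBOT

A 6-joint arm with a two-finger parallel gripper is mounted at the origin on the work surface. World frame = base frame: x ahead of the robot, y to its left, z up, the work surface at z = 0. Lengths are in m, angles in rad, forces in N, time in s.
With the tool pointing down it reaches from about 0.425 to 0.95 m from the base axis. Payload 3.5 kg.
Tool frame: the origin (TCP) lies midway between the tips of the shut fingers; the grasp point (between the pads) lies 19 mm behind it; z points along the fingers, y is the line along which they close (so a half turn about z gives the same grasp; the last joint's range is limited). The gripper opens to 85 mm and grips with 20 to 120 N. Pads are 22 mm wide; open, the fingers measure 114 mm over their backs; the gripper's body (76 mm by 85 mm) begins 54 mm behind the grasp point. The pads swing forward as they close: fully open they stand 13 mm farther back than shut.
Start: joints at [-1.418, 0.286, 1.577, -0, 1.279, -0.15], TCP at [0.201, -0.644, 0.231] pointing down, gripper open.
Joint ranges: [-2.77, 2.77], [-0.9, 2.22], [0.21, 2.48], [-1.53, 4.67], [0.24, 2.81], [-2.84, 2.84]. Speed limits (rad/s): [2.79, 2.79, 3.14, 3.14, 3.14, 3.14].

INTERFACE

Orientations are given as a unit quaternion [x, y, z, w].
In Python, from plant import get_state, read_camera, ctrl gives the robot as it stands.
- The arm moves only by the shell command python3 -m crank 'ROWS' [FORCE]. ROWS is JSON, a list of rows, each a list of 3 entries, a list of its own where there are three numbers: the shift along the tool's x, y, z in mm, then the turn about the tool's z in degrees, then the closure in counts, from 0 (fully open) to 255 (shut). In form: [[[tx, ty, tz], yaw, claw], ...]. A call has 1 to 10 rows; each row is the pose to reach, as a shift and turn from the pose commanded when the call began, along the tool's axes at that moment; what a row does not reach only later rows make up. A row lasts 1/10 s, in which the tool goes at most 50 mm and 8.59 degrees, less where a joint would pass 70% of its speed; a pose out of reach is approached as far as the arm can. A call with a gripper value outside its range is refused whole. The fingers move at their own pace and stop on an object; FORCE is the grip in N (left out, the last holds). Time passes only in rows, so rows that repeat a pose let the fingers close. It gives the time, the measured TCP pose, the force, the opening and the grip force at its end, in the units of the state.
- get_state(): the state, without advancing time (a new reading comes with each control period).
- read_camera(name): name is "scene" or "side" or "wrist"; returns a dict with "frame" (420x560x3 uint8, blue, green, red), "range_z" (420x560 float32, m along the optical axis (not along the pixel's ray), 0 where there is no reading), "vfov" (degrees; the focal length in pixels is half the picture's height over the tangent of half this angle, whatever the lens; pixels are square), "cx", "cy" (the principal point, pixels), "k1" (the pictures are not rectified: a ray, as slopes to the right and down, at radius r is drawn at 1 + k1 r^2 times it, then the intrinsics apply), "origin" and "orientation" of the camera in the world. Camera axes: x right, y down, z forward; pixel columns grow to the right and rows downward; lengths in m; the calibration is good to about 2 mm. A picture is of the moment at which its call begins.
- ctrl.sign_off(): hands the job in; it is judged then, once.
The state is a dict: "time": time; "qpos": joint angles; "dq": joint speeds; "joint_efforts": joint torques, N m; "eef_pos": TCP position; "tcp_rot": TCP orientation; "contact_force": force on the tool from outside, world axes, zero at the start; "wrist_torque": the same for the moment, N m; "opening": opening from 0.0 (shut) to 1.0 (fully open); "finger_force": force on a finger pad.
Only numpy, scipy, OpenCV 4.12 (cv2) and the standard library are available. Lean on these libraries where they do the work, as an engineer would, in place of code of your own. Each camera call takes 0.05 s, during which the arm holds its last target. There are 200 camera calls.

## Working session

There is one attempt and no reset: what is moved stays moved. The work goes in short steps, Python scripts to look and compute and a shell command to move; the robot and the scene stay as the last step left them, time stands still between calls to the robot, and variables do not carry over. Pictures are saved under pics/ and viewed, at most 10 in all, crops included, and the job is handed in when it is done.

```bash
mkdir -p pics
cat > h.py <<'E'
import numpy as np, cv2
from scipy.spatial.transform import Rotation as R
from plant import get_state, read_camera, ctrl
def cloud(c):
    h,w=c["range_z"].shape; f=h/2/np.tan(np.radians(c["vfov"])/2)
    K=np.array([[f,0,c["cx"]],[0,f,c["cy"]],[0,0,1.]])
    u,v=np.meshgrid(np.arange(w),np.arange(h))
    p=cv2.undistortPoints(np.stack([u,v],-1).reshape(-1,1,2).astype(float),K,np.array([c["k1"],0,0,0.])).reshape(h,w,2)
    z=c["range_z"]; P=np.dstack([p*z[...,None],z])
    return P@R.from_quat(c["orientation"]).as_matrix().T+c["origin"]
E
python3 - <<'E'
from h import *
for n in("scene","side"):
    c=read_camera(n); cv2.imwrite(f"pics/{n}.png",c["frame"]); np.savez(f"pics/{n}.npz",P=cloud(c),z=c["range_z"],f=c["frame"]); print(n,c["origin"],c["orientation"],c["vfov"],c["k1"])
s=get_state(); print(s["time"],s["eef_pos"],R.from_quat(s["tcp_rot"]).as_matrix())
E
```

```text
scene [0.92322485 0.60596636 0.61590999] [ 0.21965097  0.86300624 -0.43937809 -0.11798551] 50.75573375749799 0.0029721092094215787
side [ 0.9175791  -0.25122532  1.14153079] [ 0.89807465  0.39874854 -0.07777214 -0.16856162] 46.32851381103526 -0.07300379423186616
0.1 [ 0.20122109 -0.64366822  0.23004931] [[ 9.54490430e-01  2.98241320e-01 -3.66572065e-04]
 [ 2.98241399e-01 -9.54488027e-01  2.16202180e-03]
 [ 2.94915588e-04 -2.17295608e-03 -9.99997596e-01]]
```

View pics/scene.png

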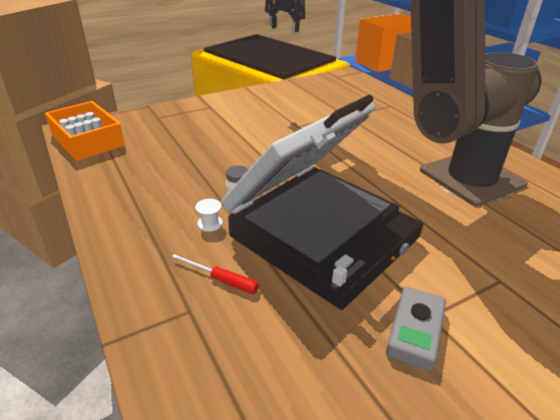

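View pics/side.png

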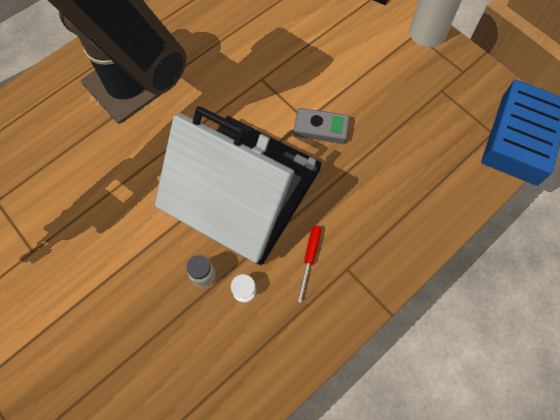

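The side view shows the lid at roughly half open (silver face with corners ≈(177,115),(293,180),(262,262),(155,208)), the handle at (220,120), the tongue at (263,143) and the lock tab at ≈(310,160). In the scene view the tab is at ≈(342,268).

Run:
```python
from h import *
d=np.load("pics/side.npz");P=d["P"]; S=np.load("pics/scene.npz")["P"]
def show(P,pts):
    for u,v in pts: print((u,v),P[v,u].round(3))
m=np.zeros(P.shape[:2],np.uint8); cv2.fillPoly(m,[np.array([[185,128],[283,184],[258,250],[165,203]])],1)
q=P[m>0]; q=q[q[:,2]>0.03]; c=q.mean(0); n=np.linalg.svd(q-c,full_matrices=False)[2][2]; n*=np.sign(n[2])
print("lid n",n,"tilt",np.arccos(n[2]),"heading of front", np.degrees(np.arctan2(n[1],n[0])),"res",np.std((q-c)@n))
# n tilts toward hinge(+x) as lid opens -> grill +x dir = horiz n
ex=n*[1,1,0]; ex/=np.linalg.norm(ex); ey=np.array([-ex[1],ex[0],0]); ax=np.cross(ey,n)  # hinge->front is -ax
# lid extents
a=P.reshape(-1,3); k=(abs((a-c)@n)<.004)&(np.linalg.norm(a-c,axis=1)<.25)&(a[:,2]>.09)
b=a[k]-c; xx=b@ax; yy=b@ey
print("lid ext",np.percentile(xx,[0.5,2,50,98,99.5]),np.percentile(yy,[0.5,2,50,98,99.5]))
x0=(np.percentile(xx,.7)); ymid=(np.percentile(yy,.7)+np.percentile(yy,99.3))/2
front=c+ax*x0+ey*ymid; 
hinge=front+ax*.232-n*.030
o=hinge-ex*.112; print("front",front,"hinge",hinge,"origin",o)
# Grill-frame check from scene cam: ledge/tab
G=lambda p:np.stack([(p-o)@ex,(p-o)@ey,p[...,2]],-1)
for nm,A in(("side",P),("scene",S)):
    g=G(A.reshape(-1,3)); 
    t=g[(g[:,2]>.07)&(g[:,2]<.088)&(g[:,0]<-.125)&(g[:,0]>-.20)&(g[:,1]>.07)&(g[:,1]<.18)]
    print(nm,"tab n",len(t),t.min(0) if len(t) else '',t.max(0) if len(t) else '', np.median(t,0))
    b=g[(abs(g[:,2]-.045)<.012)&(abs(g[:,0])<.3)&(abs(g[:,1])<.165)]; print(" base ext",np.percentile(b,[1,99],axis=0))
    l=g[(g[:,2]>.035)&(abs(g[:,0]+.15)<.06)&(abs(g[:,1])<.2)&(g[:,2]<.056)]; print(" ledge",np.percentile(l,[1,99],axis=0))
print("ex",ex,"yaw",np.degrees(np.arctan2(ex[1],ex[0])))
W=lambda x,y,z:(o*[1,1,0]+ex*x+ey*y+[0,0,z]).round(4)
print("tab",W(-.152,.125,.067),"finger start",W(-.152,.165,.07),"locked",W(-.152,.085,.067))
np.savez("g.npz",o=o*[1,1,0],ex=ex,ey=ey)
for nm,uv in(("meter",(322,125)),("driver",(312,245)),("spool",(243,285)),("jar",(200,265))): print(nm,P[uv[1],uv[0]].round(3),G(P[uv[1],uv[0]]).round(3))
```

```text
lid n [ 0.17995951 -0.98047469  0.07927145] tilt 1.491441614617969 heading of front -79.5995064672818 res 0.03823662965456087
lid ext [-0.02606859 -0.02348112  0.00506913  0.03788518  0.06375707] [-0.15202723 -0.14712626 -0.00922289  0.12513749  0.12674227]
front [ 0.50947966 -0.05557094  0.22335242] hinge [ 0.50740095 -0.04424551 -0.01029564] origin [ 0.48718186  0.06591432 -0.01029564]
side tab n 0   [nan nan nan]
 base ext [[-0.27522626 -0.1558029   0.03314673]
 [ 0.28703891  0.1608384   0.0559585 ]]
 ledge [[-0.20899188 -0.14586089  0.03516354]
 [-0.0903289   0.10822404  0.05550418]]
scene tab n 0   [nan nan nan]
 base ext [[-0.28192032 -0.15616907  0.03322099]
 [ 0.25348537  0.15623519  0.0560043 ]]
 ledge [[-0.20771536 -0.15568171  0.03510424]
 [-0.09040905  0.11007303  0.05487621]]
ex [ 0.18052762 -0.98356992  0.        ] yaw -79.5995064672818
tab [0.5827 0.238  0.067 ] finger start [0.622  0.2452 0.07  ] locked [0.5433 0.2308 0.067 ]
meter [0.485 0.293 0.036] [-0.224  0.039  0.036]
driver [0.705 0.049 0.029] [0.056 0.211 0.029]
spool [ 0.673 -0.139  0.052] [0.235 0.146 0.052]
jar [ 0.582 -0.184  0.085] [0.263 0.048 0.085]
  return _methods._mean(a, axis=axis, dtype=dtype,
  ret = um.true_divide(
```

Run:
```python
from h import *
P=np.load("pics/side.npz")["P"]; S=np.load("pics/scene.npz")["P"];z=np.load("pics/side.npz")["z"]
print("side lid", [ (u,v,P[v,u].round(3).tolist(),z[v,u].round(3)) for u,v in [(185,130),(230,150),(280,185),(255,220),(255,248),(210,220),(165,203),(200,180),(225,115),(263,143),(313,160),(303,157),(318,165),(305,185),(280,235)]])
print("scene",[ (u,v,S[v,u].round(3).tolist()) for u,v in [(342,262),(347,258),(338,280),(320,210),(270,220),(320,180),(380,210),(232,230),(340,290),(415,230),(300,275),(350,108)]])
```

```text
side lid [(185, 130, [0.394, -0.038, 0.268], np.float32(1.008)), (230, 150, [0.495, -0.0, 0.271], np.float32(0.987)), (280, 185, [0.614, 0.027, 0.255], np.float32(0.976)), (255, 220, [0.613, -0.042, 0.178], np.float32(1.031)), (255, 248, [0.644, -0.073, 0.122], np.float32(1.067)), (210, 220, [0.53, -0.105, 0.128], np.float32(1.085)), (165, 203, [0.422, -0.153, 0.112], np.float32(1.118)), (200, 180, [0.469, -0.072, 0.192], np.float32(1.05)), (225, 115, [0.269, 0.139, -0.003], np.float32(1.338)), (263, 143, [0.527, 0.06, 0.269], np.float32(0.994)), (313, 160, [0.559, 0.186, 0.081], np.float32(1.191)), (303, 157, [0.527, 0.184, 0.054], np.float32(1.225)), (318, 165, [0.568, 0.197, 0.052], np.float32(1.218)), (305, 185, [0.591, 0.13, 0.068], np.float32(1.181)), (280, 235, [0.631, 0.012, 0.015], np.float32(1.19))]
scene [(342, 262, [0.544, 0.168, 0.082]), (347, 258, [0.53, 0.164, 0.082]), (338, 280, [0.565, 0.189, 0.067]), (320, 210, [0.487, 0.014, 0.074]), (270, 220, [0.593, -0.006, 0.073]), (320, 180, [0.423, -0.083, 0.073]), (380, 210, [0.378, 0.072, 0.074]), (232, 230, [0.654, -0.058, 0.034]), (340, 290, [0.566, 0.199, 0.052]), (415, 230, [0.334, 0.134, 0.049]), (300, 275, [0.597, 0.119, 0.032]), (350, 108, [0.455, 0.033, 0.298])]
```

```bash
cat > fit.py <<'E'
from h import *
P=np.load("pics/side.npz")["P"]; S=np.load("pics/scene.npz")["P"]
m=np.zeros(P.shape[:2],np.uint8); cv2.fillPoly(m,[np.array([[185,128],[283,184],[258,250],[165,203]])],1)
q=P[(m>0)&(P[...,2]>.09)&(P[...,2]<.35)]
for _ in range(6):
    c=q.mean(0); n=np.linalg.svd(q-c,full_matrices=False)[2][2]; n*=np.sign(n[2]); q=q[abs((q-c)@n)<max(.004,2*np.std((q-c)@n))]
ex=n*[1,1,0]; ex/=np.linalg.norm(ex)
print("lid angle",np.arccos(n[2]),"yaw lid",np.degrees(np.arctan2(ex[1],ex[0])),"res",np.std((q-c)@n),len(q))
A=np.vstack([P.reshape(-1,3),S.reshape(-1,3)])
# base footprint (z 35..60), min-area rectangle
near=(np.linalg.norm(A[:,:2]-[.49,.03],axis=1)<.24)
b=A[near&(abs(A[:,2]-.048)<.008)]
ey=np.array([-ex[1],ex[0],0]); ax=np.cross(ey,n)
a=P.reshape(-1,3); k=(abs((a-c)@n)<.004)&(np.linalg.norm(a-c,axis=1)<.22)&(a[:,2]>.08)
x,y=(a[k]-c)@ax,(a[k]-c)@ey; pr=lambda v:np.percentile(v,[.3,1,99,99.7]).round(4); print("lid ext",pr(x),pr(y))
front=c+ax*np.percentile(x,.5)+ey*np.percentile(y,[.5,99.5]).mean()
hinge=front+ax*.232-n*.030; o=(hinge-ex*.112)*[1,1,0]
print("front",front,"hinge",hinge,"o",o)
G=lambda p:np.stack([(p-o)@ex,(p-o)@ey,p[...,2]],-1)
g=G(A)
t=g[(g[:,2]>.076)&(g[:,2]<.088)&(abs(g[:,0]+.152)<.03)&(abs(g[:,1]-.12)<.04)]; print("tab top",len(t),np.percentile(t,[2,50,98],axis=0).round(4))
l=g[(abs(g[:,2]-.052)<.004)&(abs(g[:,0]+.15)<.05)&(abs(g[:,1])<.16)]; print("ledge top",np.percentile(l,[.5,99.5],axis=0).round(4))
W=lambda x,y,z:(o+ex*x+ey*y+[0,0,z]).round(4)
print("tab",W(-.152,.125,.067),"start",W(-.152,.17,.07),"lockd",W(-.152,.085,.067))
for nm,uv in(("meter",(322,125)),("driver",(312,245)),("spool",(243,285)),("jar",(200,265))): print(nm,P[uv[1],uv[0]].round(3),G(P[uv[1],uv[0]]).round(3))
near=A[(A[:,2]>.012)]; g=G(near); k=(abs(g[:,0]+.19)<.12)&(g[:,1]>.145)&(g[:,1]<.3); print("obst near start",np.percentile(g[k],[1,50,99],axis=0) if k.any() else 0, k.sum())
g=G(near);k=(g[:,0]<-.185)&(g[:,0]>-.35)&(abs(g[:,1])<.25)&(g[:,2]<.05); print("front obst",np.percentile(g[k],[1,99],axis=0),k.sum())
np.savez("g.npz",o=o,ex=ex,ey=ey)
E
python3 fit.py
```

```text
lid angle 0.9099220566466977 yaw lid -72.40733746293228 res 0.001471617726245209 7951
lid ext [-0.1081 -0.1067  0.1244  0.1274] [-0.1505 -0.1479  0.1227  0.1246]
front [0.48833557 0.00475436 0.27887337] hinge [ 0.52421831 -0.10841267  0.07730538] o [ 0.49036655 -0.00165097  0.        ]
tab top 385 [[-0.1619  0.0815  0.0765]
 [-0.1477  0.106   0.0807]
 [-0.1344  0.1284  0.0844]]
ledge top [[-0.1789 -0.1375  0.0482]
 [-0.1132  0.1386  0.0558]]
tab [0.5636 0.181  0.067 ] start [0.6065 0.1946 0.07  ] lockd [0.5254 0.1689 0.067 ]
meter [0.485 0.293 0.036] [-0.283  0.084  0.036]
driver [0.705 0.049 0.029] [0.017 0.219 0.029]
spool [ 0.673 -0.139  0.052] [0.186 0.133 0.052]
jar [ 0.582 -0.184  0.085] [0.201 0.032 0.085]
obst near start [[-0.30911407  0.14527877  0.0127242 ]
 [-0.29086059  0.15021373  0.02821341]
 [-0.27612847  0.15657585  0.0361652 ]] 317
front obst [[-0.34557662  0.01213207  0.01348763]
 [-0.23836314  0.15428901  0.0419946 ]] 4976
```

The fit is consistent: hinge height 77 mm, lid at 0.91 rad, grill yaw −72.4°. The tool's x already lies along the grill's +y and tool y along the grill's +x, so no turn is needed. Next I shut the fingers and travel high to above the lid.

```bash
cat >> h.py <<'E'
def where():
    g=np.load("g.npz"); s=get_state(); d=s["eef_pos"]-g["o"]
    print("t",round(s["time"],2),"grill xyz",np.round([d@g["ex"],d@g["ey"],d[2]],4),"F grill",np.round([s["contact_force"]@g["ex"],s["contact_force"]@g["ey"],s["contact_force"][2]],2),"open",s["opening"])
E
python3 -m crank '[[[60,-15,-110],0,255],[[120,-30,-110],0,255],[[220,-60,-110],0,255],[[220,-60,-110],0,255],[[220,-60,-110],0,255],[[220,-60,-110],0,255],[[300,-180,-110],0,255],[[469,-300,-110],0,255],[[469,-300,-110],0,255],[[469,-300,-110],0,255]]'; python3 -c "from h import *; where()"
```

```text
time: 1.1
eef_pos: [0.4843, -0.3432, 0.3405]
tcp_rot: [0.989, 0.15, -0.0, -0.0]
contact_force: [0.3, 0.4, 0.5]
opening: -0.001
finger_force: 0.0
t 1.1 grill xyz [ 0.3237 -0.1091  0.3405] F grill [-0.3   0.37  0.46] open -0.0007031786857066597
```

```bash
python3 -m crank '[[[109,-150,0],0,255],[[109,-302,0],0,255],[[109,-302,0],0,255],[[109,-302,0],0,255],[[109,-302,0],0,255],[[109,-302,0],0,255],[[109,-302,0],0,255],[[109,-302,0],0,255],[[109,-302,30],0,255],[[109,-302,50],0,255]]'
python3 - <<'E'
from h import *
where()
c=read_camera("scene"); cv2.imwrite("pics/s2.png",c["frame"])
E
```

```text
time: 2.1
eef_pos: [0.4979, -0.0248, 0.2898]
tcp_rot: [0.989, 0.151, -0.001, 0.0]
contact_force: [0.2, -0.1, -0.3]
opening: -0.002
finger_force: 0.0
t 2.1 grill xyz [2.430e-02 2.000e-04 2.898e-01] F grill [ 0.18  0.16 -0.31] open -0.001719703481901512
```

View pics/s2.png

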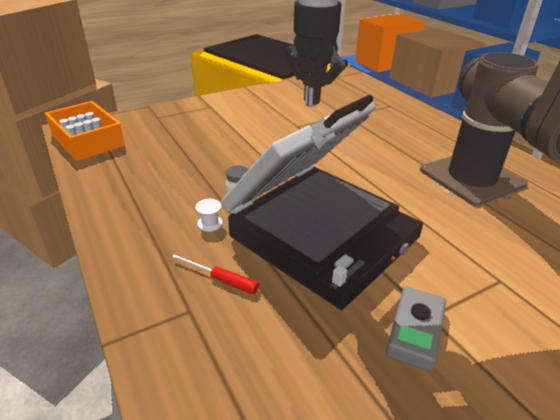

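The fingertips, at ≈(312,103), are just behind and above the lid's outer face near its front edge, clear of the handle at ≈(350,108). I follow the lid's arc down.

```bash
python3 -m crank '[[[0,0,14],0,255],[[0,0,24],0,255],[[0,-5,31],0,255],[[0,-12,38],0,255],[[0,-20,46],0,255],[[0,-28,53],0,255],[[0,-35,60],0,255]]'; python3 -c "from h import *; where()"
```

```text
time: 2.85
eef_pos: [0.4879, 0.0106, 0.2316]
tcp_rot: [0.989, 0.151, 0.001, 0.0]
contact_force: [-0.1, -1.1, 2.6]
opening: -0.001
finger_force: 1.2
t 2.85 grill xyz [-0.0124  0.0014  0.2316] F grill [ 0.97 -0.44  2.57] open -0.0014902031215568397
```

```bash
python3 -m crank '[[[0,-14,15],0,255],[[0,-27,29],0,255],[[0,-37,47],0,255],[[0,-47,65],0,255],[[0,-56,83],0,255],[[0,-62,98],0,255],[[0,-66,109],0,255],[[0,-68,116],0,255],[[0,-69,119],0,255]]'; python3 -c "from h import *; where()"
```

```text
time: 3.75
eef_pos: [0.4661, 0.0759, 0.111]
tcp_rot: [0.989, 0.151, -0.001, -0.0]
contact_force: [-0.7, 0.5, 0.6]
opening: -0.0
finger_force: 0.6
t 3.75 grill xyz [-0.0813  0.0003  0.111 ] F grill [-0.74 -0.53  0.58] open -8.87501545292183e-05
```

```bash
python3 -m crank '[[[0,0,1],0,255],[[0,0,2],0,255],[[0,0,3],0,255],[[0,0,3],0,255]]'; python3 -c "from h import *; where()"; python3 -m crank '[[[0,0,4],0,255],[[0,0,5],0,255],[[0,0,5],0,255]]'; python3 -c "from h import *; where()"
```

```text
time: 4.15
eef_pos: [0.4676, 0.0755, 0.1098]
tcp_rot: [0.989, 0.151, 0.001, -0.0]
contact_force: [-0.3, -0.0, 0.8]
opening: 0.001
finger_force: 0.3
t 4.15 grill xyz [-0.0804  0.0016  0.1098] F grill [-0.06 -0.34  0.76] open 0.0008465612753974353
time: 4.45
eef_pos: [0.4681, 0.0754, 0.1079]
tcp_rot: [0.989, 0.151, -0.0, 0.0]
contact_force: [-8.8, 0.3, 18.7]
opening: 0.001
finger_force: 9.2
t 4.45 grill xyz [-0.0802  0.0021  0.1079] F grill [-2.98 -8.32 18.71] open 0.0013821639637213987
```

The force rose sharply at z = 108 mm, so the lid is shut. I lift off, go above the free side of the tab and re-measure.

```bash
python3 -m crank '[[[0,0,-20],0,255],[[0,0,-60],0,255],[[40,-18,-90],0,255],[[90,-36,-90],0,255],[[135,-55,-90],0,255],[[172,-74,-90],0,255],[[172,-74,-90],0,255],[[172,-74,-90],0,255]]'
cat > look.py <<'E'
from h import *
import sys
where(); g0=np.load("g.npz"); o,ex,ey=g0["o"],g0["ex"],g0["ey"]; A=[]
for n in("scene","side"):
    c=read_camera(n); P=cloud(c); f=c["frame"]
    cv2.imwrite(f"pics/{n}{sys.argv[1]}.png",f)
    d=P-o; g=np.dstack([d@ex,d@ey,P[...,2]]); g=g[c["range_z"]>0]; A.append(g)
    pc=lambda q,p:np.percentile(q,p,axis=0).round(4).tolist() if len(q)>5 else None
    l=g[(abs(g[:,2]-.108)<.012)&(g[:,0]>-.11)&(g[:,0]<.09)&(abs(g[:,1])<.13)]
    if len(l)>50:
        X=np.c_[l[:,0],l[:,1],np.ones(len(l))]; k=np.linalg.lstsq(X,l[:,2],rcond=None)[0]; print(n,"lid slope",k.round(4))
    e=g[(abs(g[:,2]-.108)<.006)&(abs(g[:,0])<.16)&(abs(g[:,1])<.18)]; print(" lid ext",pc(e,[.5,99.5]))
    t=g[(g[:,2]>.079)&(g[:,2]<.086)&(abs(g[:,0]+.152)<.02)&(abs(g[:,1]-.105)<.04)]; print(" tab top",len(t),pc(t,[2,50,98]))
    b=g[(abs(g[:,2]-.046)<.009)&(abs(g[:,0])<.2)&(abs(g[:,1])<.17)]; print(" base",pc(b,[.5,99.5]))
E
python3 look.py A
```

```text
time: 5.25
eef_pos: [0.6093, 0.1977, 0.193]
tcp_rot: [0.988, 0.151, -0.001, 0.0]
contact_force: [0.5, -0.4, 1.1]
opening: -0.001
finger_force: 0.0
t 5.25 grill xyz [-0.1541  0.1736  0.193 ] F grill [0.57 0.37 1.09] open -0.0007074939186092239
scene lid slope [0.0004 0.     0.1087]
 lid ext [[-0.1467, -0.1351, 0.1023], [0.1162, 0.1399, 0.1109]]
 tab top 214 [[-0.1619, 0.0807, 0.0792], [-0.149, 0.1063, 0.0812], [-0.1358, 0.1289, 0.084]]
 base [[-0.182, -0.1362, 0.0373], [0.1984, 0.1568, 0.0548]]
side lid slope [-0.0008  0.0003  0.1077]
 lid ext [[-0.1184, -0.1365, 0.1024], [0.1192, 0.1372, 0.1127]]
 tab top 99 [[-0.1587, 0.0804, 0.0791], [-0.1467, 0.1044, 0.0811], [-0.1335, 0.1269, 0.0845]]
 base [[-0.1774, -0.1383, 0.0374], [0.1992, 0.1562, 0.0549]]
```

```bash
python3 -c "
import cv2;a=cv2.imread('pics/sceneA.png')[100:340,180:460];b=cv2.imread('pics/sideA.png')[60:300,120:400]
cv2.imwrite('pics/A.png',cv2.resize(cv2.hconcat([a,b]),(784,336)))"
```

```text
(no output)
```

View pics/A.png

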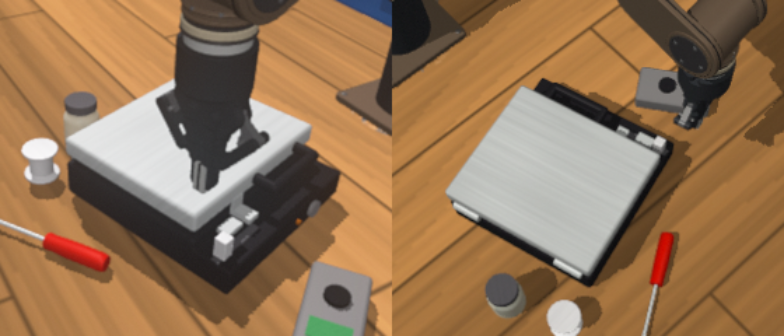

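The lid is shut (slope ≈0) and the grill has not moved. The tab is at crop pixel (222,245), and the fingers are off its free side. The gripper's linkage spreads towards the lid, so I check its clearance with the depth data before descending.

Run:
```python
from h import *
g0=np.load("g.npz"); o,ex,ey=g0["o"],g0["ex"],g0["ey"]; s=get_state(); p=s["eef_pos"]; G=[]
for n in("scene","side"):
    c=read_camera(n); P=cloud(c)[c["range_z"]>0]; d=P-p; g=np.c_[d@ex,d@ey,d[:,2]]; G.append(g[(abs(g[:,0])<.09)&(abs(g[:,1])<.07)&(g[:,2]>-.03)&(g[:,2]<.12)])
g=np.vstack(G)
for a in np.arange(-.08,.08,.01):
    k=g[(g[:,0]>=a)&(g[:,0]<a+.01)]
    if len(k)>5: print("x %.0f"%(a*1e3),len(k),"z lowest %.3f"%np.percentile(k[:,2],2),"y",np.percentile(k[k[:,2]<.06][:,1],[2,98]).round(3) if (k[:,2]<.06).sum()>5 else "")
```

```text
x -70 29 z lowest 0.087 y 
x -60 163 z lowest 0.079 y 
x -50 233 z lowest 0.066 y 
x -40 267 z lowest 0.053 y [0.011 0.015]
x -30 228 z lowest 0.048 y [-0.004  0.014]
x -20 522 z lowest 0.013 y [-0.008  0.013]
x -10 344 z lowest 0.004 y [-0.003  0.014]
x -0 436 z lowest 0.007 y [0.003 0.014]
x 10 298 z lowest 0.013 y [-0.003  0.013]
x 20 157 z lowest 0.045 y [0.001 0.013]
x 30 241 z lowest 0.051 y [-0.008  0.013]
x 40 250 z lowest 0.062 y 
x 50 165 z lowest 0.075 y 
x 60 39 z lowest 0.086 y
```

```bash
python3 -m crank '[[[0,-2,40],0,255],[[0,-2,80],0,255],[[0,-2,105],0,255],[[0,-2,118],0,255],[[0,-2,125],0,255],[[-10,-2,125],0,255],[[-20,-2,125],0,255],[[-26,-2,125],0,255]]'; python3 -c "from h import *; where()"; python3 -m crank '[[[-5,0,0],0,255],[[-10,0,0],0,255],[[-15,0,0],0,255],[[-20,0,0],0,255],[[-25,0,0],0,255]]'; python3 -c "from h import *; where()"
```

```text
time: 6.25
eef_pos: [0.5837, 0.1914, 0.071]
tcp_rot: [0.989, 0.151, 0.001, 0.0]
contact_force: [-0.1, -1.0, -0.2]
opening: -0.001
finger_force: 0.0
t 6.25 grill xyz [-0.1558  0.1473  0.071 ] F grill [ 0.96 -0.42 -0.22] open -0.0012843376545528416
time: 6.75
eef_pos: [0.5606, 0.1841, 0.0701]
tcp_rot: [0.989, 0.151, 0.001, 0.0]
contact_force: [3.1, -0.7, 1.7]
opening: -0.001
finger_force: 1.0
t 6.75 grill xyz [-0.1558  0.1231  0.0701] F grill [1.61 2.72 1.69] open -0.0005130530596773743
```

```bash
python3 -m crank '[[[-5,0,0],0,255],[[-10,0,0],0,255],[[-13,0,0],0,255],[[-15,0,0],0,255],[[-15,0,0],0,255]]'; python3 -c "from h import *; where()"; python3 -m crank '[[[-1,0,0],0,255],[[-2,0,0],0,255],[[-2,0,0],0,255]]'; python3 -c "from h import *; where()"
```

```text
time: 7.25
eef_pos: [0.5452, 0.1795, 0.0691]
tcp_rot: [0.989, 0.151, -0.001, 0.0]
contact_force: [0.4, 0.2, 0.6]
opening: 0.004
finger_force: 0.6
t 7.25 grill xyz [-0.1561  0.107   0.0691] F grill [-0.04  0.42  0.6 ] open 0.0038282818332892664
time: 7.55
eef_pos: [0.5436, 0.179, 0.0691]
tcp_rot: [0.989, 0.151, -0.0, 0.0]
contact_force: [1.1, 0.0, -0.0]
opening: 0.002
finger_force: 0.8
t 7.55 grill xyz [-0.1561  0.1054  0.0691] F grill [ 0.28  1.02 -0.03] open 0.0019439908053735385
```

```bash
for i in 1 2 3 ; do python3 -m crank '[[[-1,0,0],0,255],[[-2,0,0],0,255]]' >/dev/null; python3 -c "from h import *; where()"; done
```

```text
t 7.75 grill xyz [-0.1561  0.1034  0.0691] F grill [ 0.37  1.88 -0.34] open 0.0007152531055727568
t 7.95 grill xyz [-0.1561  0.1028  0.0693] F grill [-0.21  7.56 -3.96] open 0.0026843809246667964
t 8.15 grill xyz [-0.1561  0.1025  0.0695] F grill [-0.96 11.48 -7.99] open -0.0018594723452894561
```

The lock has reached its end stop: force jumped from 2 to 11 N with no further travel. I back off, lift clear and check.

```bash
python3 -m crank '[[[15,0,0],0,255],[[45,0,0],0,255],[[50,0,-30],0,255],[[50,0,-80],0,255],[[70,0,-130],0,255],[[100,0,-160],0,255],[[130,0,-180],0,255],[[130,0,-180],0,255],[[130,0,-180],0,255]]' >/dev/null; python3 look.py B; python3 -c "
import cv2;a=cv2.imread('pics/sceneB.png')[100:340,180:460];b=cv2.imread('pics/sideB.png')[60:300,120:400]
cv2.imwrite('pics/B.png',cv2.resize(cv2.hconcat([a,b]),(784,336)))"
```

```text
t 9.05 grill xyz [-0.1558  0.2286  0.2482] F grill [-0.35 -0.83 -0.91] open -0.0006020324603668299
scene lid slope [-1.000e-04 -2.000e-04  1.087e-01]
 lid ext [[-0.1487, -0.1357, 0.1022], [0.1144, 0.1397, 0.1109]]
 tab top 117 [[-0.1619, 0.0656, 0.0792], [-0.1513, 0.0816, 0.082], [-0.1358, 0.093, 0.0839]]
 base [[-0.1817, -0.1362, 0.0372], [0.1983, 0.1559, 0.0548]]
side lid slope [-0.0002  0.0005  0.1076]
 lid ext [[-0.1191, -0.1369, 0.1025], [0.119, 0.1373, 0.1124]]
 tab top 63 [[-0.1597, 0.066, 0.0791], [-0.1484, 0.0797, 0.0815], [-0.1347, 0.0908, 0.0845]]
 base [[-0.1772, -0.1382, 0.0375], [0.1994, 0.1566, 0.0549]]
```

View pics/B.png

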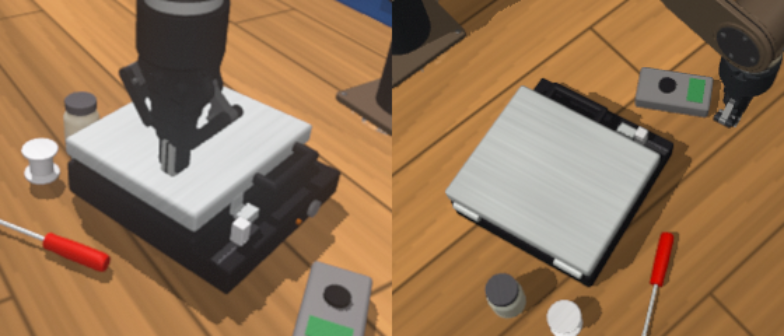

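The picture shows the lid shut and the lock slid across. The tab is now at crop pixel (240,232), with its +y edge at about 92 mm against 94 mm expected when locked. The grill base readings are unchanged to within 1 mm, the bystanders look undisturbed and the arm is clear.

```bash
python3 -c "from plant import ctrl; print(ctrl.sign_off())"
```

```text
the job is handed in; nothing more can be done
None
```

The lid is fully shut and the sliding lock is pushed across to its end stop; the grill did not shift, the things round it look undisturbed, and the job was handed in at about 9 s.

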